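# Load new cartridges into the bowls of a three-stage water filter

## Task

The three opened water-filter bowls on the plumber's bench are ready for their new cartridges: stand the white sediment cartridge in the clear bowl, the black carbon cartridge in the white bowl and the blue scale cartridge in the blue bowl. Lower each one in until it stands upright on the bowl's floor, do not drop it, and leave the bowls standing upright on the bench. Leave the two dirty brown used cartridges standing where they are.

Things in the scene. Friction and masses are not known exactly. Their poses are not given: they have to be found in the camera images.
- sediment_center (a point): New sediment cartridge, white wound yarn, white top. 110 g to 340 g. This point is its centre, half-way up; z is its long axis, up. Stands upright on the bench, 60 mm in diameter and 127 mm tall, plain cylinder, the same both ends, a dark gasket and bore in the middle of the top.
- carbon_center (a point): New carbon cartridge, black. 110 g to 340 g. This point is its centre, half-way up; z is its long axis, up. Stands upright on the bench, 60 mm in diameter and 127 mm tall, plain cylinder, the same both ends, a dark gasket and bore in the middle of the top.
- scale_center (a point): New scale-control cartridge, blue canister, blue top. 110 g to 340 g. This point is its centre, half-way up; z is its long axis, up. Stands upright on the bench, 60 mm in diameter and 127 mm tall, plain cylinder, the same both ends, a dark gasket and bore in the middle of the top.
- clear_bowl: Clear (see-through, faintly bluish) filter bowl, for the white sediment cartridge. Open, empty, loose, 0.35 kg, standing mouth up on the bench. Round, 105 mm tall, ribbed outside; outer diameter 86 mm at the foot and 93 mm at the rim, 96 mm over the thread; wall 4 mm, inside diameter 78 mm at the floor and 85 mm at the rim; the flat inner floor is 10 mm above the bench, so a cartridge standing in it shows 32 mm above the rim. Origin: centre of its underside; z up.
- white_bowl: White filter bowl, for the black carbon cartridge. Open, empty, loose, 0.35 kg, standing mouth up on the bench. Round, 105 mm tall, ribbed outside; outer diameter 86 mm at the foot and 93 mm at the rim, 96 mm over the thread; wall 4 mm, inside diameter 78 mm at the floor and 85 mm at the rim; the flat inner floor is 10 mm above the bench, so a cartridge standing in it shows 32 mm above the rim. Origin: centre of its underside; z up.
- blue_bowl: Blue filter bowl, for the blue scale cartridge. Open, empty, loose, 0.35 kg, standing mouth up on the bench. Round, 105 mm tall, ribbed outside; outer diameter 86 mm at the foot and 93 mm at the rim, 96 mm over the thread; wall 4 mm, inside diameter 78 mm at the floor and 85 mm at the rim; the flat inner floor is 10 mm above the bench, so a cartridge standing in it shows 32 mm above the rim. Origin: centre of its underside; z up.
- used_rust_center (a point): A used, dirty cartridge, to be left alone: 60 mm in diameter and 127 mm tall, standing upright, rusty red-brown all over. This point is its centre, half-way up.
- used_mud_center (a point): A used, dirty cartridge, to be left alone: 60 mm in diameter and 127 mm tall, standing upright, muddy olive-brown all over. This point is its centre, half-way up.

How it is judged (in metres and radians):
At the end, for the whole second after the job is handed in: White stands in the clear bowl, black in white, blue in blue: within 18 mm of the bowl axis, upright to 0.15 rad, centre 67-80 mm above the bowl's underside (seated: 73.5), at rest; bowls upright on the bench to 0.1 rad; used cartridges upright, moved under 40 mm (horizontal distance between sediment_center and clear_bowl below 0.018 m and z of sediment_center in the frame of clear_bowl between 0.067 and 0.08 m and angle between each of sediment_center, carbon_center, scale_center, used_rust_center, used_mud_center's own z axis and vertical below 0.15 rad and angle between each of clear_bowl, white_bowl, blue_bowl's own z axis and vertical below 0.1 rad and height (world z) of each of clear_bowl, white_bowl, blue_bowl below 0.01 m and linear speed of each of sediment, clear_bowl, carbon, white_bowl, scale, blue_bowl below 0.02 m/s and horizontal distance between carbon_center and white_bowl below 0.018 m and z of carbon_center in the frame of white_bowl between 0.067 and 0.08 m and horizontal distance between scale_center and blue_bowl below 0.018 m and z of scale_center in the frame of blue_bowl between 0.067 and 0.08 m and distance of each of used_rust_center, used_mud_center from where it was at the start of the episode below 0.04 m); the robot touches nothing.
It fails at once if the white cartridge is dropped (falls free of the fingers at more than 0.8 m/s, about 33 mm of fall) (contact force between the fingers and sediment below 0.05 N and linear speed of sediment above 0.8 m/s).
It fails at once if the black cartridge is dropped (falls free of the fingers at more than 0.8 m/s, about 33 mm of fall) (contact force between the fingers and carbon below 0.05 N and linear speed of carbon above 0.8 m/s).
It fails at once if the blue cartridge is dropped (falls free of the fingers at more than 0.8 m/s, about 33 mm of fall) (contact force between the fingers and scale below 0.05 N and linear speed of scale above 0.8 m/s).
It fails at once if the rusty used cartridge is moved more than 40 mm or knocked over (distance of used_rust_center from where it was at the start of the episode above 0.04 m or angle between used_rust_center's own z axis and vertical above 0.5 rad).
It fails at once if the muddy used cartridge is moved more than 40 mm or knocked over (distance of used_mud_center from where it was at the start of the episode above 0.04 m or angle between used_mud_center's own z axis and vertical above 0.5 rad).
It also fails if it takes over 109 s, if anything falls off the work surface, if the arm or the gripper's body presses on something with over 40 N, if the wrist force passes 120 N, or if a joint passes its speed limit or range.

## Robot

A 7-joint arm with a two-finger parallel gripper is mounted at the origin on the work surface. World frame = base frame: x ahead of the robot, y to its left, z up, the work surface at z = 0. Lengths are in m, angles in degrees, forces in N, time in s.
With the tool pointing down it reaches from about 0.425 to 0.875 m from the base axis. Payload 4.7 kg.
Tool frame: the origin (TCP) lies at the very end of the fingers, on their centre line; the grasp point (between the pads) lies 19 mm behind it (env.grip_depth is the distance from the TCP to the grasp point, in m); z points along the fingers, x is the direction in which the jaws open and shut, and the axes are right-handed (so a half turn about z gives the same grasp; the last joint's range is limited). The gripper opens to 85 mm and grips with 20 to 120 N. Pads are 22 mm wide; open, the fingers measure 114 mm over their backs; the gripper's body (76 mm by 85 mm) begins 54 mm behind the grasp point. The pads swing forward as they close: fully open they stand 13 mm farther back than shut.
Start: joints at [-76.14, 18.392, -4.016, 83.108, 1.295, 78.541, -3.26], TCP at [0.147, 0.633, 0.231] pointing down, gripper open.
Joint ranges: [-163.93, 163.93], [-17.29, 119.83], [-79.2, 71.16], [3.27, 140.29], [-89.18, 269.18], [5.43, 117.66], [-154.24, 154.24]. Speed limits (degrees/s): [147.25, 147.25, 180, 180, 180, 180, 180].

## Interface

Orientations are given as [roll, pitch, yaw] about the fixed x, y, z axes, in that order (R = Rz(yaw) Ry(pitch) Rx(roll)).
In Python, from station import env gives the robot as it stands. The module is installed in compiled form; this text tells all that it offers.
- The arm moves only by the tool arm_command, never from a script. Its arguments are lists of equal length, an entry for each row: "linear": the shift along the tool's x, y, z normalised to -1 to 1, where 1 is 3 cm, a list of three; "rot": the turn, a rotation vector about the tool's x, y, z normalised to -1 to 1, where 1 is 0.08 rad, a list of three; "hand": the opening, from -1 (shut) to 1 (fully open). A call has 1 to 12 rows; each row shifts and turns the commanded pose from where the row before left it, along the tool's axes as they then stand; what a row does not reach is not made up. A row lasts 1/12 s, in which the tool goes at most 41.7 mm and 7.16 degrees, less where a joint would pass 70% of its speed; a pose out of reach is approached as far as the arm can. A call with a number of a shift or a turn outside -1 to 1 is refused whole. A call with a gripper value outside its range is refused whole. The fingers move at their own pace and stop on an object; "squeeze" is the grip in N (left out, the last holds). Time passes only in rows, so rows that do not move let the fingers close. It gives the time, the measured TCP pose, the force and the opening at its end, in the units of the state.
- env.read_state(): the state, without advancing time (a new reading comes with each control period).
- env.camera(name): name is "side" or "top" or "wrist"; returns a dict with "img" (384x512x3 uint8, red, green, blue), "vertical_fov" (degrees; the focal length in pixels is half the picture's height over the tangent of half this angle, whatever the lens; pixels are square), "cx", "cy" (the principal point, pixels), "rvec" (rotation vector, rad) and "tvec" (3), from world to camera coordinates, as OpenCV has them. Camera axes: x right, y down, z forward; pixel columns grow to the right and rows downward; lengths in m; the calibration is good to about 2 mm. The wrist camera is an equidistant fisheye: a pixel r from the principal point sees the ray r / f radians off the axis. A picture is of the moment at which its call begins. There is no depth.
- env.close_job(): hands the job in, once; it reports no verdict.
Trained networks look in a picture, given as the dict that the camera call returned (one of the last four; its "shot" number tells which), for a name from the list of things; names that differ only in an ending like _2 or _b are one class to them, and where a whole thing is asked for, a point or a joint stands for the part that bears it (a point fixed in the world has none). Each returns a list of dicts, best first, with "p" (0 to 1); they miss things now and then, are a little off and sometimes report something else, mostly with a low value. They report only what shows in the picture. A call takes as long as a camera call.
- env.recognise(picture, name): "point" ([column, row] in pixels, amid what is visible of it).
The state is a dict: "t": time; "qpos": joint angles; "qvel": joint speeds; "joint_efforts": joint torques, N m; "tool_pos": TCP position; "ee_rot": TCP orientation; "force": force on the tool from outside, world axes, zero at the start; "ft_torque": the same for the moment, N m; "gripper_width": finger opening in m.
Only numpy, scipy, OpenCV 4.12 (cv2) and the standard library are available. Lean on these libraries where they do the work, as an engineer would, in place of code of your own. Each camera call takes 0.05 s, during which the arm holds its last target.

## Working session

There is one attempt and no reset: what is moved stays moved. The work goes in short steps, Python scripts to look and compute and a tool call to move; the robot and the scene stay as the last step left them, time stands still between calls to the robot, and variables do not carry over. Pictures are saved under pics/ and viewed, and the job is handed in when it is done.

Besides the shell and the picture viewer there is one more tool, called after "Call:" as a command line: name --argument value ..., lists and objects as JSON in quotes. arm_command: Moves the arm, as the interface text tells. Its arguments: {"type":"object","properties":{"linear":{"type":"array"},"rot":{"type":"array"},"hand":{"type":"array"},"squeeze":{"type":"number"}},"required":["linear","rot","hand"]}

```bash
mkdir -p pics; ls; python3 - <<'E'
from station import env
import cv2
s=env.read_state(); print(s)
for n in ["side","top","wrist"]:
    p=env.camera(n); cv2.imwrite(f"pics/{n}0.png",p["img"][:,:,::-1]); print(n,p["vertical_fov"],p["cx"],p["cy"],p["rvec"],p["tvec"])
    if n!="side":
        for k in ["sediment_center","carbon_center","scale_center","clear_bowl","white_bowl","blue_bowl","used_rust_center","used_mud_center"]:
            print(k,[(r["point"],round(r["p"],2)) for r in env.recognise(p,k)[:3]])
E
```

```text
pics
{'t': 0.0, 'qpos': array([-76.14010638,  18.43841351,  -4.01409121,  83.17589445,
         1.29593126,  78.54365973,  -3.25983455]), 'qvel': array([-0.03243902, -0.08137243, -0.01937423,  0.03248244,  0.11580798,
       -0.05661604,  0.08107924]), 'joint_efforts': array([-2.44234388e-04, -4.93572485e+01, -3.82479317e-01, -3.14342451e+01,
        1.29199275e-02,  1.12908374e-02,  1.14654424e-05]), 'tool_pos': array([0.14673706, 0.63264263, 0.23022197]), 'ee_rot': array([1.79992646e+02, 1.12672512e-01, 7.69488553e+01]), 'force': array([ 1.25120551, -0.21302115,  0.10273404]), 'ft_torque': array([ 0.02822272, -0.04494654,  0.02565866]), 'gripper_width': 0.08563834074080548}
side 50.515589492089035 255.97202014757937 196.4778463594167 [ 1.96720929 -0.66829653  0.41832155] [-0.41826511  0.22049579  0.51370916]
top 55.11059471745786 261.2904086153528 193.9501203992974 [ 2.16803367 -2.19000304  0.06462532] [0.02065572 0.52563488 0.86899533]
sediment_center []
carbon_center [([307.5, 161.8], 0.62), ([146.0, 159.9], 0.38)]
scale_center [([318.6, 225.2], 0.94), ([378.8, 224.3], 0.46)]
clear_bowl [([144.3, 159.8], 0.91), ([239.7, 148.6], 0.19)]
white_bowl [([381.5, 152.5], 0.59)]
blue_bowl [([377.1, 224.9], 0.75), ([382.0, 154.7], 0.64)]
used_rust_center [([240.4, 150.4], 0.92), ([147.9, 159.1], 0.57)]
used_mud_center [([153.3, 232.5], 0.69)]
wrist 65.70646984690485 257.36772861204923 187.57447356863014 [-2.26382291 -1.79886989 -0.2767055 ] [-0.65148737 -0.03859109  0.38042253]
sediment_center []
carbon_center []
scale_center [([5.2, 345.3], 0.94)]
clear_bowl []
white_bowl [([4.2, 378.4], 0.68)]
blue_bowl []
used_rust_center []
used_mud_center [([107.2, 357.2], 0.81)]
```

View pics/top0.png

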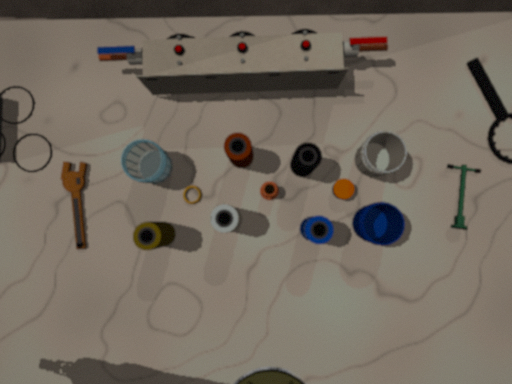

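View pics/side0.png

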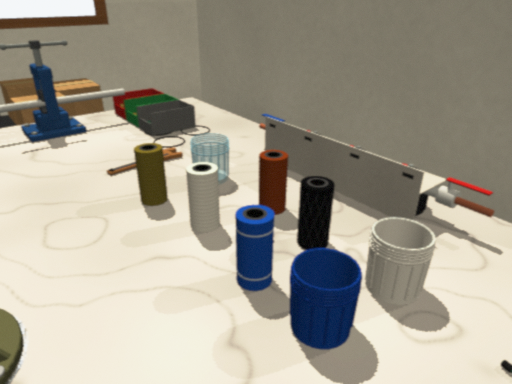

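View pics/wrist0.png

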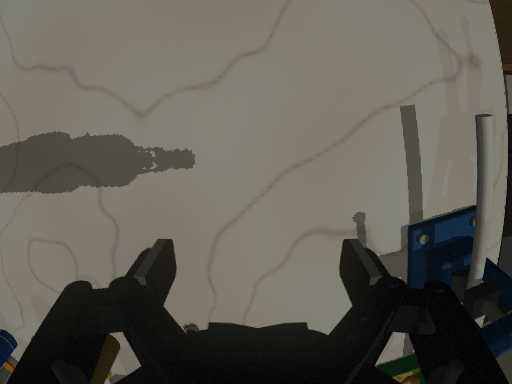

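The top view shows everything: the white cartridge top is near (225,217), black (306,156), blue (319,229), clear bowl (146,160), white bowl (383,152), blue bowl (380,224), rust (238,147) and mud (148,235). Next I'll enlarge it for precise circles.

```bash
cat > h.py <<'E'
import numpy as np, cv2
def K(p):
    f=p["img"].shape[0]/2/np.tan(np.radians(p["vertical_fov"]/2)); return f
def proj(p,X):
    f=K(p);R,_=cv2.Rodrigues(np.array(p["rvec"],float));c=(R@np.atleast_2d(X).T).T+np.array(p["tvec"]).ravel()
    return np.c_[p["cx"]+f*c[:,0]/c[:,2],p["cy"]+f*c[:,1]/c[:,2]]
def back(p,uv,z):
    f=K(p);R,_=cv2.Rodrigues(np.array(p["rvec"],float));t=np.array(p["tvec"]).ravel()
    C=-R.T@t;d=R.T@np.array([(uv[0]-p["cx"])/f,(uv[1]-p["cy"])/f,1]);return C+d*(z-C[2])/d[2]
def circ(c,z,r,n=40):
    a=np.linspace(0,2*np.pi,n);return np.c_[c[0]+r*np.cos(a),c[1]+r*np.sin(a),np.full(n,z)]
E
python3 - <<'E'
from station import env
from h import *
import pickle
p=env.camera("top");q=env.camera("side");pickle.dump((p,q),open("p0.pkl","wb"))
im=p["img"][120:260,110:420]
cv2.imwrite("pics/topcrop.png",cv2.resize(im,None,fx=2.55,fy=2.55,interpolation=cv2.INTER_CUBIC)[:,:,::-1])
for n,uv,z in [("sed",(225,217),.127),("carb",(307,155.5),.127),("scale",(320,230),.127),("clear",(146,160),.105),("white",(383,152),.105),("blue",(380,223),.105),("rust",(237,146),.127),("mud",(148,236),.127)]:
    print(n,back(p,uv,z).round(4))
E
```

```text
sed [0.4701 0.0912 0.127 ]
carb [ 0.5992 -0.0841  0.127 ]
scale [ 0.4409 -0.1085  0.127 ]
clear [0.5973 0.2675 0.105 ]
white [ 0.6088 -0.2528  0.105 ]
blue [ 0.4541 -0.2412  0.105 ]
rust [0.6215 0.0651 0.127 ]
mud [0.4316 0.2539 0.127 ]
```

View pics/topcrop.png

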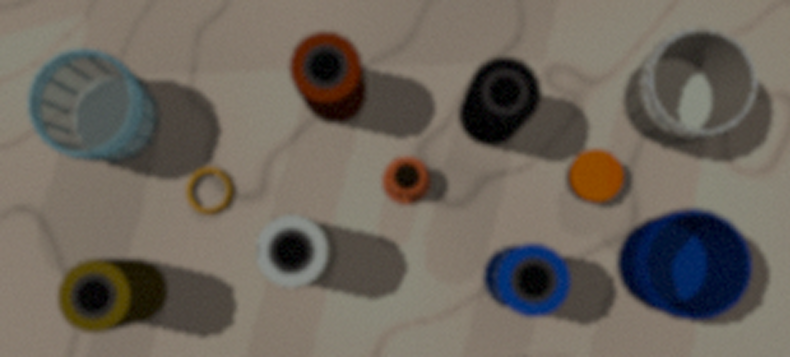

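```bash
cat > ov.py <<'E'
from h import *
import pickle
p,q=pickle.load(open("p0.pkl","rb"))
T={"sed":((225,218.1),.127),"carb":((308.2,155.7),.127),"scale":((319.6,230.3),.127),"clear":((143.7,160.8),.105),"white":((384.3,153),.105),"blue":((382,223.6),.105),"rust":((237.4,146),.127),"mud":((147.5,236),.127)}
P={}
for n,(uv,z) in T.items():
    P[n]=back(p,uv,z); print(n,P[n].round(4))
def draw(pp,box,s,fn):
    x0,y0,x1,y1=box
    im=np.ascontiguousarray(cv2.resize(pp["img"][y0:y1,x0:x1],None,fx=s,fy=s,interpolation=cv2.INTER_CUBIC)[:,:,::-1])
    for n,c in P.items():
        bowl=n in("clear","white","blue")
        for z,r,col in ([(.105,.0465,(0,255,0)),(.001,.043,(0,0,255))] if bowl else [(.127,.03,(0,255,0)),(.001,.03,(0,0,255))]):
            u=((proj(pp,circ(c,z,r))-[x0,y0]+.5)*s-.5)
            cv2.polylines(im,[np.round(u*16).astype(np.int32)],True,col,1,cv2.LINE_AA,4)
    cv2.imwrite(fn,im)
draw(p,(110,120,420,260),2.55,"pics/ovt.png")
draw(q,(120,120,450,360),2.4,"pics/ovs.png")
E
python3 ov.py
```

```text
sed [0.4678 0.0912 0.127 ]
carb [ 0.5987 -0.0867  0.127 ]
scale [ 0.4403 -0.1076  0.127 ]
clear [0.5955 0.2725 0.105 ]
white [ 0.6066 -0.2555  0.105 ]
blue [ 0.4528 -0.2455  0.105 ]
rust [0.6215 0.0642 0.127 ]
mud [0.4317 0.255  0.127 ]
```

View pics/ovt.png

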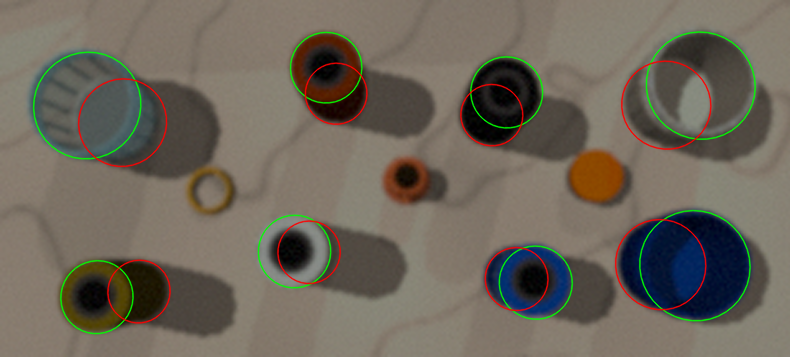

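View pics/ovs.png

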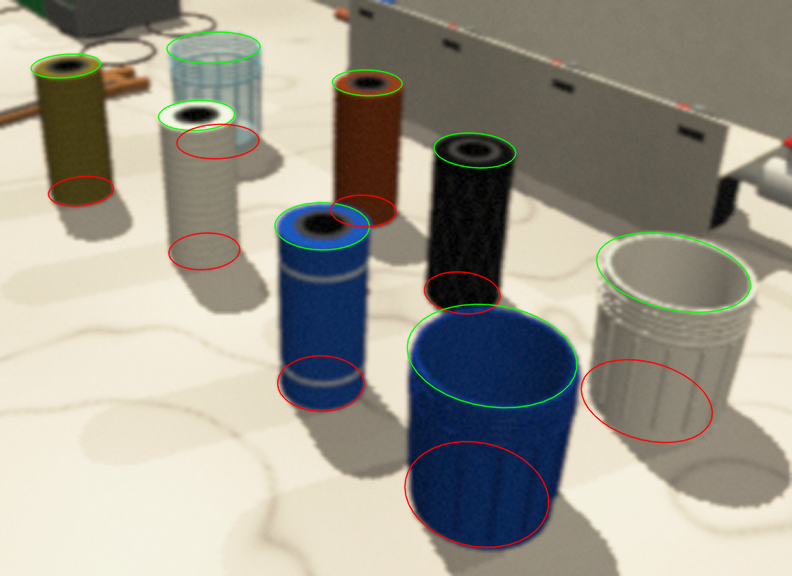

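The overlays agree in both views to a few mm: cartridge tops fit, and the bowls look 2–5 mm off in the side view. I'll refine the bowls by fitting both views jointly.

```bash
cat > z.py <<'E'
from h import *
import pickle
p,q=pickle.load(open("p0.pkl","rb"))
def crop(pp,x,y,w,h,s):
    return cv2.resize(pp["img"][y:y+h,x:x+w],None,fx=s,fy=s,interpolation=cv2.INTER_CUBIC)[:,:,::-1]
a=crop(p,345,125,66,50,6); b=crop(q,355,205,90,100,4)
c=crop(p,345,195,66,56,6); d=crop(q,280,240,90,110,4)
e=crop(p,115,130,66,60,6); f=crop(q,180,125,60,65,6)
for n,(i,j) in dict(w=(a,b),b=(c,d),c=(e,f)).items():
    h=max(i.shape[0],j.shape[0]);o=np.zeros((h,i.shape[1]+j.shape[1],3),np.uint8);o[:i.shape[0],:i.shape[1]]=i;o[:j.shape[0],i.shape[1]:]=j
    cv2.imwrite(f"pics/z{n}.png",o);print(o.shape)
E
python3 z.py
```

```text
(400, 756, 3)
(440, 756, 3)
(390, 756, 3)
```

View pics/zw.png

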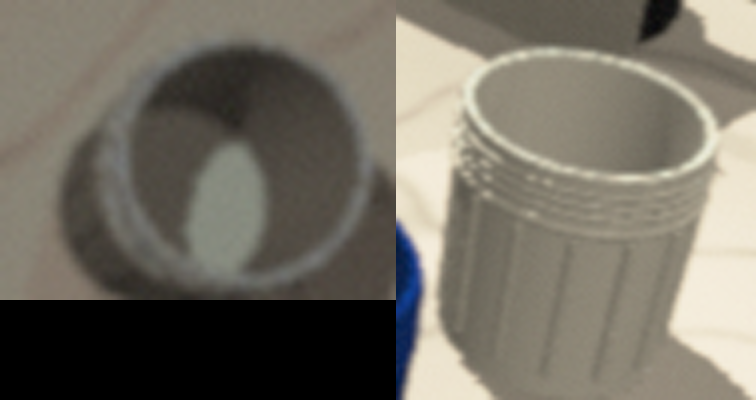

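View pics/zb.png

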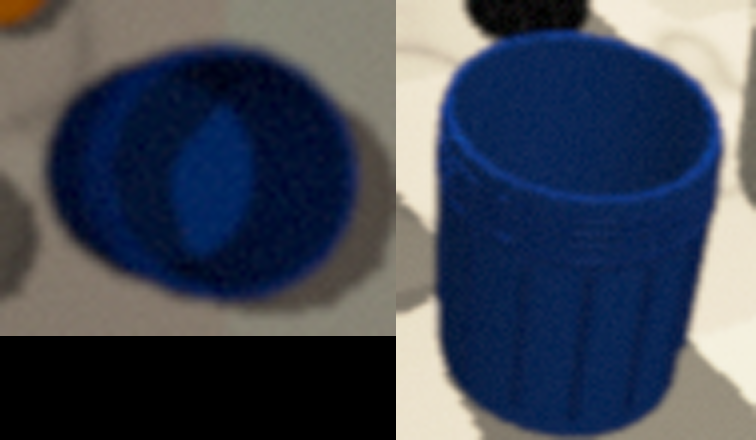

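View pics/zc.png

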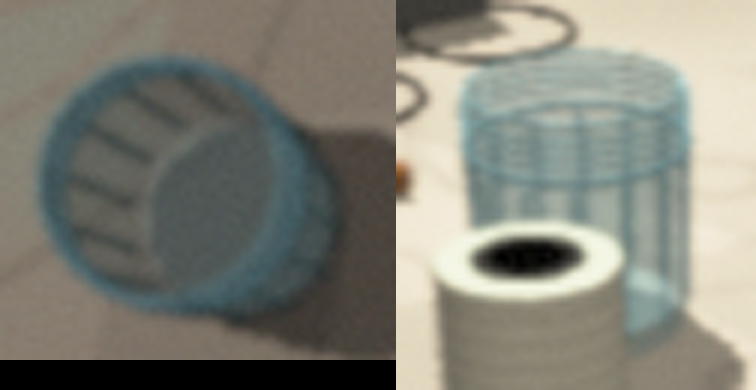

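```bash
cat > fit.py <<'E'
from h import *
import pickle
from scipy.optimize import least_squares
p,q=pickle.load(open("p0.pkl","rb"))
def bc(pp,c,z,r):
    u=proj(pp,circ(c,z,r,180));return (u.min(0)+u.max(0))/2
M=dict(white=((385.5,152.1),(402.9,233.5)),blue=((382.6,223.2),(325.9,269.1)),clear=((142.6,160.3),(209.6,144)))
for n,(a,b) in M.items():
    f=lambda c:np.r_[bc(p,c,.105,.0465)-a,bc(q,c,.105,.0465)-b]
    for nm,g in (("top",lambda c:f(c)[:2]),("side",lambda c:f(c)[2:]),("both",f)):
        s=least_squares(g,[.6,0]);print(n,nm,s.x.round(4),f(s.x).round(1))
M=dict(sed=((225,218.1),),carb=((308.2,155.7),),scale=((319.6,230.3),))
S=dict(sed=((158+236)/2,(100+131)/2),carb=((433+516)/2,(133+167)/2),scale=((275+369)/2,(203+249)/2))
E
python3 fit.py
```

```text
white top [ 0.6087 -0.2582] [ 0.  -0.  -0.4 -0.1]
white side [ 0.6089 -0.2588] [ 0.3 -0.1  0.   0. ]
white both [ 0.6089 -0.2586] [ 0.2 -0.1 -0.1 -0.1]
blue top [ 0.4538 -0.2467] [ 0.  -0.  -0.1 -1.1]
blue side [ 0.4522 -0.2484] [0.8 0.7 0.  0. ]
blue both [ 0.4531 -0.2476] [ 0.4  0.3  0.  -0.5]
clear top [0.5969 0.275 ] [ 0.   0.  -1.2 -5. ]
clear side [0.5807 0.2437] [14.1  7.1  0.   0. ]
clear both [0.5962 0.2717] [ 1.5  0.3 -0.7 -4.6]
```

Refined bowl centres are white (0.609,-0.259), blue (0.453,-0.248) and clear (0.597,0.274). Now I'll turn the tool to yaw 0 so its axes line up with the world.

Call:
arm_command --linear '[[0,0,0],[0,0,0],[0,0,0],[0,0,0],[0,0,0],[0,0,0],[0,0,0],[0,0,0],[0,0,0],[0,0,0],[0,0,0],[0,0,0]]' --rot '[[0,0,1],[0,0,1],[0,0,1],[0,0,1],[0,0,1],[0,0,1],[0,0,1],[0,0,1],[0,0,1],[0,0,1],[0,0,1],[0,0,1]]' --hand '[1,1,1,1,1,1,1,1,1,1,1,1]' --squeeze 40

```text
t: 2.05
tool_pos: [0.1468, 0.6332, 0.2314]
ee_rot: [-180.0, -0.0, 21.7]
force: [0.1, -0.1, 0.8]
gripper_width: 0.0853
```

Call:
arm_command --linear '[[0,0,0],[0,0,0],[0,0,0],[0,0,0],[0,0,0],[0,0,0]]' --rot '[[0,0,1],[0,0,1],[0,0,1],[0,0,1],[0,0,0.79],[0,0,0]]' --hand '[1,1,1,1,1,1]'

```text
t: 2.55
tool_pos: [0.1468, 0.6332, 0.2313]
ee_rot: [-180.0, -0.0, -0.1]
force: [-1.0, 0.2, 0.2]
gripper_width: 0.0855
```

Call:
arm_command --linear '[[0.54,0.9,0],[0.54,0.9,0],[0.54,0.9,0],[0.54,0.9,0],[0.54,0.9,0],[0.54,0.9,0],[0.54,0.9,0],[0.54,0.9,0],[0.54,0.9,0],[0.54,0.9,0]]' --rot '[[0,0,0],[0,0,0],[0,0,0],[0,0,0],[0,0,0],[0,0,0],[0,0,0],[0,0,0],[0,0,0],[0,0,0]]' --hand '[1,1,1,1,1,1,1,1,1,1]'

```text
t: 3.38
tool_pos: [0.3094, 0.3618, 0.2316]
ee_rot: [-180.0, -0.0, 0.1]
force: [0.9, -0.2, -0.8]
gripper_width: 0.0851
```

Call:
arm_command --linear '[[0.54,0.9,0],[0.54,0.9,0],[0.54,0.9,0],[0.54,0.9,0],[0.54,0.9,0],[0.54,0.9,0],[0.54,0.9,0],[0.54,0.9,0],[0.54,0.9,0],[0.4,0.9,0],[0,0.07,0],[0,0,0]]' --rot '[[0,0,0],[0,0,0],[0,0,0],[0,0,0],[0,0,0],[0,0,0],[0,0,0],[0,0,0],[0,0,0],[0,0,0],[0,0,0],[0,0,0]]' --hand '[1,1,1,1,1,1,1,1,1,1,1,1]'

```text
t: 4.38
tool_pos: [0.4671, 0.089, 0.2316]
ee_rot: [-180.0, -0.0, -0.2]
force: [0.5, 1.2, -0.3]
gripper_width: 0.0855
```

Call:
arm_command --linear '[[0.03,-0.07,1],[0,0,1],[0,0,0.4],[0,0,0],[0,0,0]]' --rot '[[0,0,0],[0,0,0],[0,0,0],[0,0,0],[0,0,0]]' --hand '[1,1,1,1,1]'

```text
t: 4.8
tool_pos: [0.4668, 0.0943, 0.1592]
ee_rot: [180.0, 0.1, 0.1]
force: [0.2, -0.5, 0.5]
gripper_width: 0.0853
```

```bash
cat > look.py <<'E'
from station import env
import cv2,sys,numpy as np
ims=[]
for n in sys.argv[2:]:
    p=env.camera(n); ims.append(p["img"][:,:,::-1])
cv2.imwrite(f"pics/{sys.argv[1]}.png",cv2.resize(np.hstack(ims),None,fx=.78 if len(ims)>1 else 1.5,fy=.78 if len(ims)>1 else 1.5,interpolation=cv2.INTER_AREA))
s=env.read_state();print(s["t"],s["tool_pos"],s["force"],s["qpos"].round(1))
E
python3 look.py a1 side wrist
```

```text
4.9 [0.46813328 0.09420821 0.16061455] [ 0.12732405 -0.84689153  0.93008436] [-53.4  -1.2  38.9 113.5   0.8  67.4 -14.8]
```

View pics/a1.png

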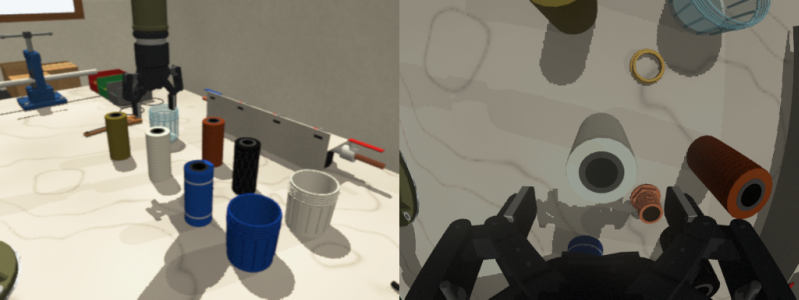

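```bash
cat >> h.py <<'E'
def fproj(p,X):
    f=K(p);R,_=cv2.Rodrigues(np.array(p["rvec"],float));c=(R@np.atleast_2d(X).T).T+np.array(p["tvec"]).ravel()
    rr=np.hypot(c[:,0],c[:,1]);th=np.arctan2(rr,c[:,2]);return np.c_[p["cx"]+f*th*c[:,0]/rr,p["cy"]+f*th*c[:,1]/rr]
E
python3 - <<'E'
from station import env
from h import *
p=env.camera("wrist")
im=np.ascontiguousarray(p["img"][:,:,::-1])
for (c,col) in (((.468,.091),(0,255,0)),):
    cv2.polylines(im,[np.round(fproj(p,circ(c,.127,.03))).astype(np.int32)],True,col,1)
    cv2.polylines(im,[np.round(fproj(p,circ(c,.001,.03))).astype(np.int32)],True,(0,0,255),1)
s=env.read_state();print(s["tool_pos"],fproj(p,s["tool_pos"]))
u=fproj(p,s["tool_pos"])[0];cv2.circle(im,(int(u[0]),int(u[1])),3,(255,0,255),-1)
for c in ((.609,-.2586),(.453,-.2476),(.597,.274)):
    cv2.polylines(im,[np.round(fproj(p,circ(c,.105,.0465))).astype(np.int32)],True,(255,255,0),1)
cv2.imwrite("pics/w1.png",im)
E
```

```text
[0.46826523 0.09404083 0.16074205] [[258.24248304 244.99361903]]
```

View pics/w1.png

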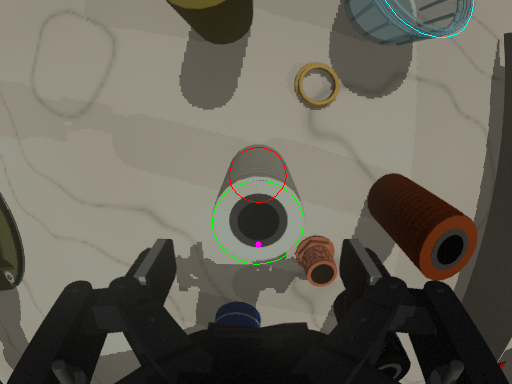

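Call:
arm_command --linear '[[0,0.08,0.6],[0,0,0.6],[0,0,0.5],[0,0,0.36],[0,0,0],[0,0,0]]' --rot '[[0,0,0],[0,0,0],[0,0,0],[0,0,0],[0,0,0],[0,0,0]]' --hand '[1,1,1,1,1,1]'

```text
t: 5.45
tool_pos: [0.4677, 0.0909, 0.098]
ee_rot: [180.0, -0.0, -0.0]
force: [-0.0, 0.6, 0.7]
gripper_width: 0.0855
```

```bash
python3 look.py a2 side wrist
```

```text
5.55 [0.46836792 0.09111525 0.0986824 ] [-0.44735144 -0.36971366  0.40153602] [-52.5   3.7  39.8 117.4  -2.7  59.7 -11.3]
```

View pics/a2.png

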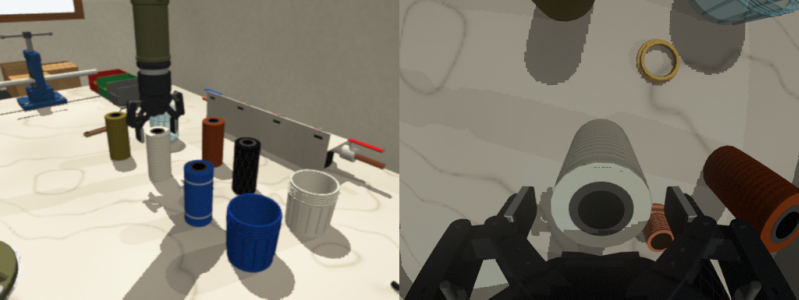

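The jaws straddle the white top, so I'm closing.

Call:
arm_command --linear '[[0,0,0],[0,0,0],[0,0,0],[0,0,0],[0,0,0],[0,0,0],[0,0,0],[0,0,0],[0,0,0],[0,0,0]]' --rot '[[0,0,0],[0,0,0],[0,0,0],[0,0,0],[0,0,0],[0,0,0],[0,0,0],[0,0,0],[0,0,0],[0,0,0]]' --hand '[-1,-1,-1,-1,-1,-1,-1,-1,-1,-1]' --squeeze 50

```text
t: 6.38
tool_pos: [0.4684, 0.0911, 0.0987]
ee_rot: [-179.9, -0.1, -0.0]
force: [-0.4, -0.5, 6.0]
gripper_width: 0.0586
```

```bash
python3 look.py a3 side wrist
```

```text
6.4833 [0.46840082 0.09106246 0.09866406] [-0.12470067 -0.36637726  5.70454407] [-52.4   3.7  39.8 117.4  -2.8  59.7 -11.3]
```

View pics/a3.png

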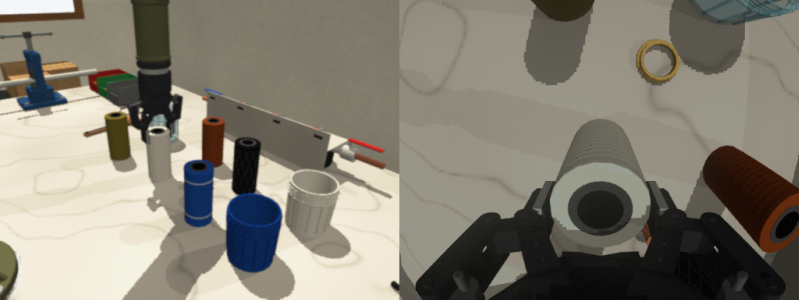

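Call:
arm_command --linear '[[0,0,-0.3],[0,0,-0.6],[0,0,-0.7],[0,0,-0.7],[0,0,-0.7],[0,0,-0.7],[0,0,-0.6],[0,0,-0.4],[0,0,0],[0,0,0]]' --rot '[[0,0,0],[0,0,0],[0,0,0],[0,0,0],[0,0,0],[0,0,0],[0,0,0],[0,0,0],[0,0,0],[0,0,0]]' --hand '[-1,-1,-1,-1,-1,-1,-1,-1,-1,-1]'

```text
t: 7.32
tool_pos: [0.4673, 0.0907, 0.2385]
ee_rot: [-180.0, -0.0, -0.0]
force: [-0.3, -0.1, -2.3]
gripper_width: 0.0584
```

```bash
python3 look.py a4 side wrist
```

```text
7.4167 [0.46656582 0.09053182 0.23722232] [-0.02553788  0.5764944  -0.8391745 ] [-54.1  -5.4  37.9 107.5   3.4  76.9 -17. ]
```

View pics/a4.png

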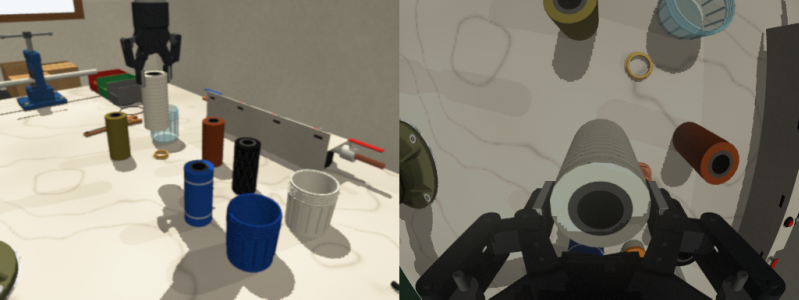

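Lifted and holding. Moving it over the clear bowl.

Call:
arm_command --linear '[[0.2,-0.3,0],[0.4,-0.6,0],[0.5,-0.7,0],[0.5,-0.7,0],[0.5,-0.7,0],[0.5,-0.7,0],[0.5,-0.7,0],[0.5,-0.7,0],[0.4,-0.6,0],[0.3,-0.4,0],[0.04,0,0],[0,0,0]]' --rot '[[0,0,0],[0,0,0],[0,0,0],[0,0,0],[0,0,0],[0,0,0],[0,0,0],[0,0,0],[0,0,0],[0,0,0],[0,0,0],[0,0,0]]' --hand '[-1,-1,-1,-1,-1,-1,-1,-1,-1,-1,-1,-1]'

```text
t: 8.42
tool_pos: [0.5974, 0.2746, 0.2363]
ee_rot: [179.8, 0.1, 0.1]
force: [-1.3, -0.5, -1.3]
gripper_width: 0.0585
```

```bash
cat > ovn.py <<'E'
# live overlay: name, bowl x y , side cam + wrist
from station import env
from h import *
import sys
n,bx,by=sys.argv[1],float(sys.argv[2]),float(sys.argv[3])
s=env.read_state();t=s["tool_pos"];top=float(sys.argv[4]) if len(sys.argv)>4 else .028
out=[]
for cam in("top","side"):
    p=env.camera(cam);sc=1 if cam=="top" else 1
    F=proj
    im=np.ascontiguousarray(p["img"][:,:,::-1])
    for c,z,r,col in (((bx,by),.105,.0465,(0,255,0)),((bx,by),.001,.043,(0,255,0)),(t[:2],t[2]+top,.03,(0,0,255)),(t[:2],t[2]+top-.127,.03,(0,0,255))):
        cv2.polylines(im,[np.round(F(p,circ(c,z,r))*16).astype(np.int32)],True,col,1,cv2.LINE_AA,4)
    u=F(p,np.array([[bx,by,.12]]))[0].astype(int);x0=int(np.clip(u[0]-100,0,312));y0=int(np.clip(u[1]-110,0,184))
    out.append(cv2.resize(im[y0:y0+200,x0:x0+200],(400,400)))
cv2.imwrite(f"pics/{n}.png",np.hstack(out));s=env.read_state();print(s["t"],s["tool_pos"].round(4),s["force"].round(1),s["qpos"].round())
E
python3 ovn.py b1 .597 .274
```

```text
8.5167 [0.5974 0.2726 0.2376] [ 0.1 -1.4 -1.6] [-54.  21.  36.  83. -12.  80. -18.]
```

View pics/b1.png

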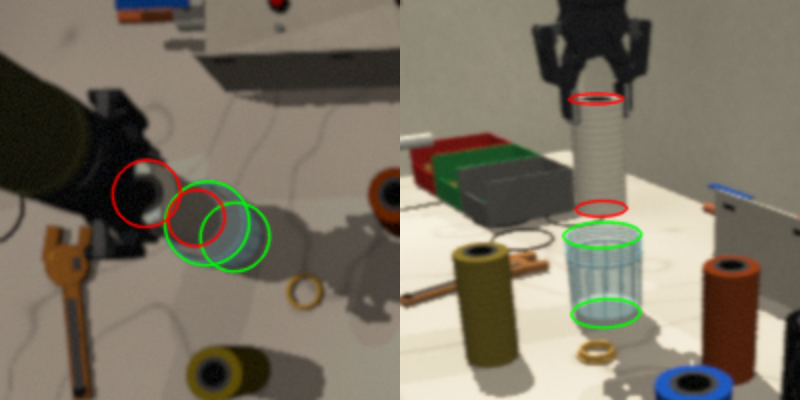

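The side and top overlays put the cartridge on the bowl axis. Lowering it.

Call:
arm_command --linear '[[0,0,0.3],[0,0,0.5],[0,0,0.5],[0,0,0.5],[0,0,0.5],[0,0,0.5],[0,0,0.5],[0,0,0.4],[0,0,0.3],[0,0,0.1],[0,0,0],[0,0,0]]' --rot '[[0,0,0],[0,0,0],[0,0,0],[0,0,0],[0,0,0],[0,0,0],[0,0,0],[0,0,0],[0,0,0],[0,0,0],[0,0,0],[0,0,0]]' --hand '[-1,-1,-1,-1,-1,-1,-1,-1,-1,-1,-1,-1]'

```text
t: 9.52
tool_pos: [0.598, 0.2738, 0.1161]
ee_rot: [-180.0, -0.1, -0.0]
force: [0.1, -0.8, -0.6]
gripper_width: 0.059
```

```bash
python3 ovn.py b2 .597 .274
```

```text
9.6167 [0.5984 0.2739 0.1167] [ 0.8  0.7 -1. ] [-53.  26.  34.  91. -16.  68. -16.]
```

View pics/b2.png

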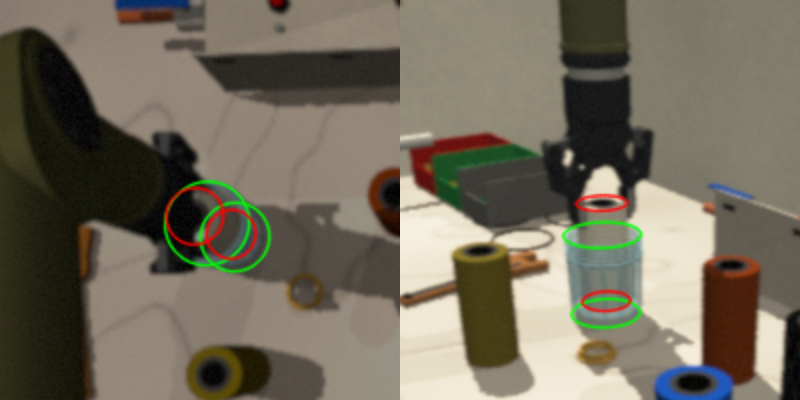

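Call:
arm_command --linear '[[0,0,0.1],[0,0,0.1],[0,0,0],[0,0,0]]' --rot '[[0,0,0],[0,0,0],[0,0,0],[0,0,0]]' --hand '[-1,-1,-1,-1]'

```text
t: 9.95
tool_pos: [0.5975, 0.2737, 0.1093]
ee_rot: [180.0, 0.0, -0.0]
force: [-0.7, 0.4, -0.8]
gripper_width: 0.0587
```

Call:
arm_command --linear '[[0,0,0.04],[0,0,0],[0,0,0]]' --rot '[[0,0,0],[0,0,0],[0,0,0]]' --hand '[-1,-1,-1]'

```text
t: 10.2
tool_pos: [0.5979, 0.2738, 0.1088]
ee_rot: [-180.0, -0.0, -0.0]
force: [0.1, -0.3, 1.1]
gripper_width: 0.059
```

Call:
arm_command --linear '[[0,0,0.04],[0,0,0],[0,0,0]]' --rot '[[0,0,0],[0,0,0],[0,0,0]]' --hand '[-1,-1,-1]'

```text
t: 10.45
tool_pos: [0.598, 0.2739, 0.1087]
ee_rot: [-179.9, -0.0, -0.0]
force: [-2.6, -0.6, 6.3]
gripper_width: 0.0581
```

The force reads 6.3 N, so it is seated. Releasing and retreating straight up.

Call:
arm_command --linear '[[0,0,0],[0,0,0],[0,0,0],[0,0,0],[0,0,0],[0,0,0],[0,0,0],[0,0,0]]' --rot '[[0,0,0],[0,0,0],[0,0,0],[0,0,0],[0,0,0],[0,0,0],[0,0,0],[0,0,0]]' --hand '[0.5,0.6,0.7,0.8,0.9,1,1,1]'

```text
t: 11.12
tool_pos: [0.5977, 0.2737, 0.1071]
ee_rot: [-180.0, -0.0, -0.0]
force: [-0.2, 0.1, 0.2]
gripper_width: 0.0853
```

```bash
python3 ovn.py b3 .597 .274; python3 look.py b3w wrist
```

```text
11.2167 [0.5977 0.2737 0.1071] [ 0.6 -0.2 -1. ] [-53.  27.  34.  91. -16.  67. -15.]
11.2667 [0.5976743  0.27371458 0.10711994] [ 0.22966627 -0.23557473  0.45128208] [-52.8  26.7  33.8  91.4 -15.8  66.7 -15.5]
```

View pics/b3.png

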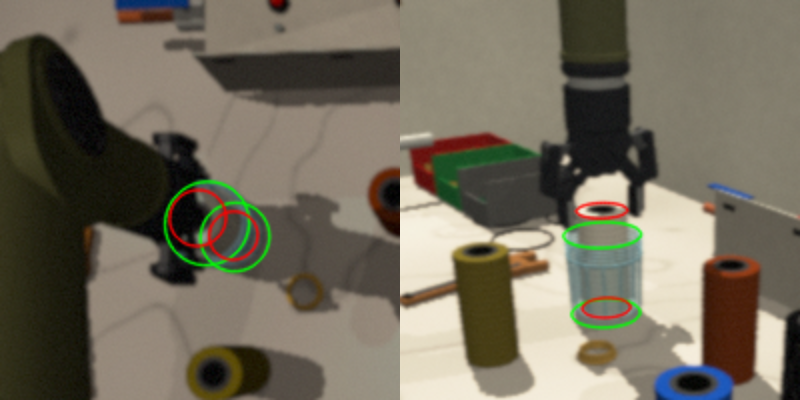

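View pics/b3w.png

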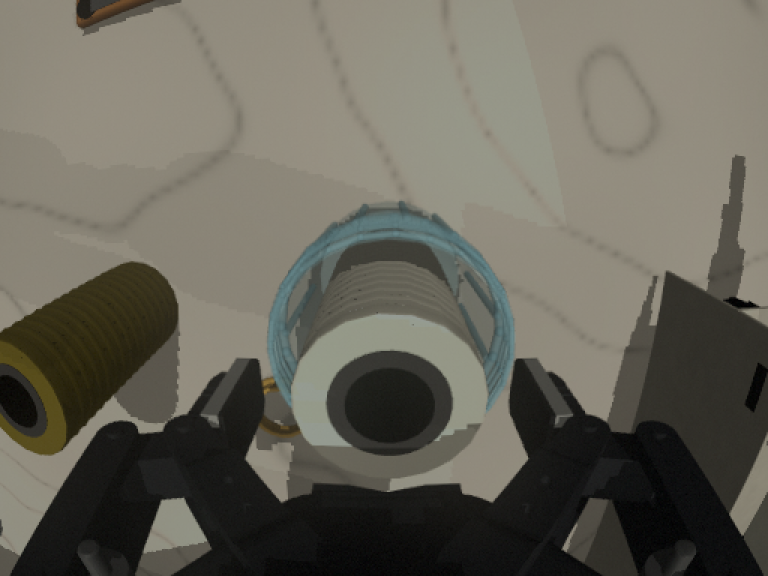

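Call:
arm_command --linear '[[0,0,-0.3],[0,0,-0.7],[0,0,-0.8],[0,0,-0.8],[0,0,-0.7],[0,0,-0.5],[0,0,-0.4],[0,0,0]]' --rot '[[0,0,0],[0,0,0],[0,0,0],[0,0,0],[0,0,0],[0,0,0],[0,0,0],[0,0,0]]' --hand '[1,1,1,1,1,1,1,1]'

```text
t: 11.93
tool_pos: [0.5991, 0.2741, 0.2367]
ee_rot: [-179.8, -0.3, -0.0]
force: [0.5, 0.3, -0.3]
gripper_width: 0.0855
```

Call:
arm_command --linear '[[0,0.5,0],[0,1,0],[0,1,0],[0,1,0],[0,1,0],[0,1,0],[0,1,0],[0,1,0],[0,1,0],[0,1,0],[0,1,0]]' --rot '[[0,0,0],[0,0,0],[0,0,0],[0,0,0],[0,0,0],[0,0,0],[0,0,0],[0,0,0],[0,0,0],[0,0,0],[0,0,0]]' --hand '[1,1,1,1,1,1,1,1,1,1,1]'

```text
t: 12.85
tool_pos: [0.5959, -0.0439, 0.2315]
ee_rot: [180.0, 0.2, -0.1]
force: [0.6, -0.8, 0.3]
gripper_width: 0.0857
```

Call:
arm_command --linear '[[0.03,1,0],[0,0.5,0],[0,0,0],[0,0,0]]' --rot '[[0,0,0],[0,0,0],[0,0,0],[0,0,0]]' --hand '[1,1,1,1]'

```text
t: 13.18
tool_pos: [0.5971, -0.0881, 0.2319]
ee_rot: [-180.0, 0.1, -0.2]
force: [0.9, 0.1, -0.3]
gripper_width: 0.0851
```

```bash
python3 - <<'E'
from station import env
from h import *
p=env.camera("wrist");q=env.camera("top")
im=np.ascontiguousarray(p["img"][:,:,::-1])
cv2.polylines(im,[np.round(fproj(p,circ((.599,-.087),.127,.03))).astype(np.int32)],True,(0,255,0),1)
s=env.read_state();print(s["t"],s["tool_pos"],s["qpos"].round())
for c in ((.609,-.2586),(.453,-.2476)):
    cv2.polylines(im,[np.round(fproj(p,circ(c,.105,.0465))).astype(np.int32)],True,(255,255,0),1)
cv2.polylines(im,[np.round(fproj(p,circ((.44,-.108),.127,.03))).astype(np.int32)],True,(0,255,0),1)
cv2.imwrite("pics/w2.png",cv2.resize(np.hstack([im,q["img"][:,:,::-1]]),None,fx=.78,fy=.78,interpolation=cv2.INTER_AREA))
E
```

```text
13.2833 [ 0.5979313  -0.0850292   0.23208657] [-32.  16.  45.  91. -11.  78.  15.]
```

View pics/w2.png

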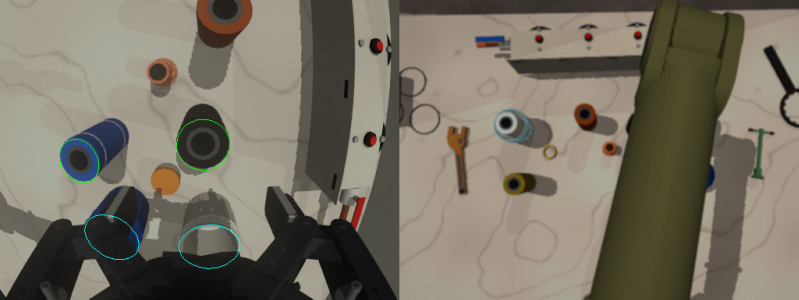

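The black top matches the prediction, and the white cartridge stands in the clear bowl. Descending on the black one.

Call:
arm_command --linear '[[0.03,0.06,0.6],[0,0,0.8],[0,0,0.8],[0,0,0.7],[0,0,0.6],[0,0,0.5],[0,0,0.3],[0,0,0.13],[0,0,0],[0,0,0]]' --rot '[[0,0,0],[0,0,0],[0,0,0],[0,0,0],[0,0,0],[0,0,0],[0,0,0],[0,0,0],[0,0,0],[0,0,0]]' --hand '[1,1,1,1,1,1,1,1,1,1]'

```text
t: 14.12
tool_pos: [0.5999, -0.0876, 0.1008]
ee_rot: [-180.0, -0.0, 0.0]
force: [0.1, -0.0, 0.3]
gripper_width: 0.086
```

```bash
python3 look.py c2 side wrist
```

```text
14.2167 [ 0.60020946 -0.08801207  0.10136156] [ 0.90782913 -0.24514992  0.28378762] [-29.   22.6  42.9  99.8 -17.   64.2  19.2]
```

View pics/c2.png

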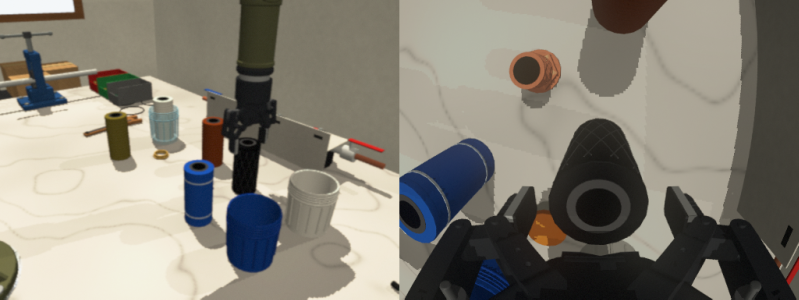

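Call:
arm_command --linear '[[0,0,0.08],[0,0,0],[0,0,0],[0,0,0],[0,0,0],[0,0,0],[0,0,0],[0,0,0],[0,0,0],[0,0,0],[0,0,0]]' --rot '[[0,0,0],[0,0,0],[0,0,0],[0,0,0],[0,0,0],[0,0,0],[0,0,0],[0,0,0],[0,0,0],[0,0,0],[0,0,0]]' --hand '[1,-1,-1,-1,-1,-1,-1,-1,-1,-1,-1]'

```text
t: 15.13
tool_pos: [0.5996, -0.0882, 0.0984]
ee_rot: [-180.0, -0.0, -0.0]
force: [-2.4, 0.4, 5.5]
gripper_width: 0.0586
```

Call:
arm_command --linear '[[0,0,-0.3],[0,0,-0.6],[0,0,-0.7],[0,0,-0.7],[0,0,-0.7],[0,0,-0.7],[0,0,-0.6],[0,0,-0.4],[0,0,0],[0,0,0]]' --rot '[[0,0,0],[0,0,0],[0,0,0],[0,0,0],[0,0,0],[0,0,0],[0,0,0],[0,0,0],[0,0,0],[0,0,0]]' --hand '[-1,-1,-1,-1,-1,-1,-1,-1,-1,-1]'

```text
t: 15.97
tool_pos: [0.5993, -0.088, 0.2386]
ee_rot: [-180.0, -0.0, -0.0]
force: [-0.4, 0.4, -2.4]
gripper_width: 0.0584
```

```bash
python3 look.py c3 side wrist
```

```text
16.0667 [ 0.59855465 -0.08773475  0.23724169] [-0.14655715 -0.54407862 -3.0144822 ] [-31.7  15.8  45.6  90.7 -11.5  78.4  15.1]
```

View pics/c3.png

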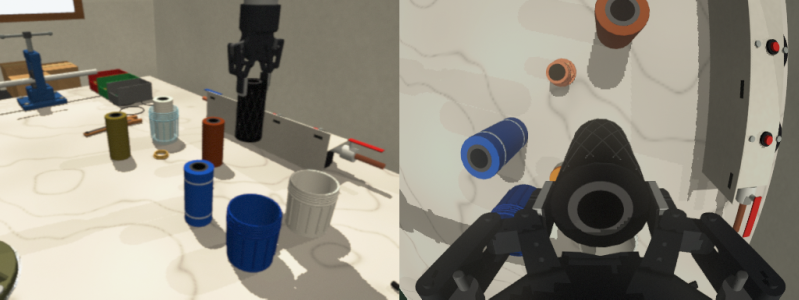

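The black cartridge is held upright. Moving it over the white bowl.

Call:
arm_command --linear '[[0.04,0.3,0],[0.04,0.6,0],[0.04,0.7,0],[0.04,0.7,0],[0.04,0.7,0],[0.04,0.7,0],[0.04,0.7,0],[0.04,0.6,0],[0.02,0.4,0],[0,0.3,0],[0,0,0],[0,0,0]]' --rot '[[0,0,0],[0,0,0],[0,0,0],[0,0,0],[0,0,0],[0,0,0],[0,0,0],[0,0,0],[0,0,0],[0,0,0],[0,0,0],[0,0,0]]' --hand '[-1,-1,-1,-1,-1,-1,-1,-1,-1,-1,-1,-1]'

```text
t: 17.07
tool_pos: [0.6094, -0.2589, 0.2383]
ee_rot: [-180.0, 0.0, -0.0]
force: [-0.3, -0.0, -2.2]
gripper_width: 0.0586
```

```bash
python3 ovn.py d1 .609 -.2586
```

```text
17.1667 [ 0.61   -0.2574  0.2385] [ 0.9  0.4 -2.5] [-14.  25.  47.  82. -18.  81.  34.]
```

View pics/d1.png

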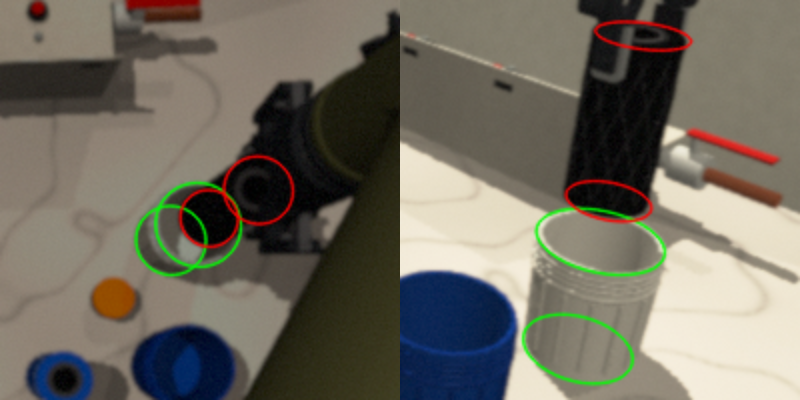

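Call:
arm_command --linear '[[0,0.03,0.3],[0,0,0.5],[0,0,0.5],[0,0,0.5],[0,0,0.5],[0,0,0.5],[0,0,0.5],[0,0,0.4],[0,0,0.3],[0,0,0.1],[0,0,0],[0,0,0]]' --rot '[[0,0,0],[0,0,0],[0,0,0],[0,0,0],[0,0,0],[0,0,0],[0,0,0],[0,0,0],[0,0,0],[0,0,0],[0,0,0],[0,0,0]]' --hand '[-1,-1,-1,-1,-1,-1,-1,-1,-1,-1,-1,-1]'

```text
t: 18.17
tool_pos: [0.6099, -0.2601, 0.1163]
ee_rot: [180.0, -0.0, -0.0]
force: [-0.3, 0.4, -2.5]
gripper_width: 0.0587
```

Call:
arm_command --linear '[[0,0,0.1],[0,0,0.08],[0,0,0],[0,0,0]]' --rot '[[0,0,0],[0,0,0],[0,0,0],[0,0,0]]' --hand '[-1,-1,-1,-1]'

```text
t: 18.5
tool_pos: [0.6096, -0.26, 0.1105]
ee_rot: [-180.0, -0.0, -0.0]
force: [-0.1, 0.1, -2.5]
gripper_width: 0.0584
```

```bash
python3 ovn.py d2 .609 -.2586
```

```text
18.6 [ 0.6096 -0.26    0.1106] [-0.  -0.2 -2.7] [-12.  30.  45.  91. -22.  69.  37.]
```

View pics/d2.png

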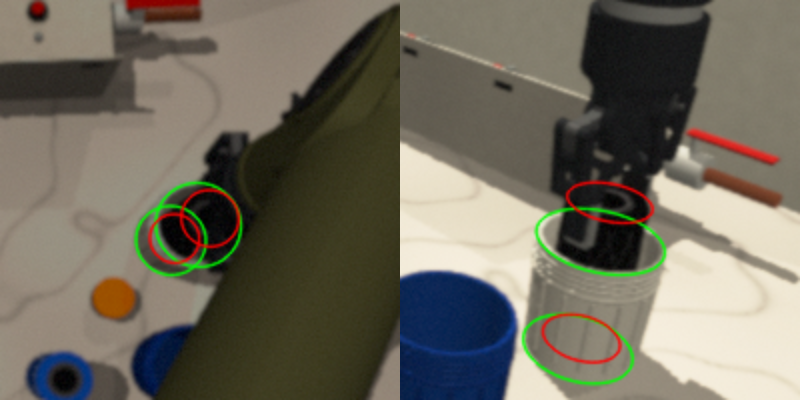

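Call:
arm_command --linear '[[0,0,0.06],[0,0,0],[0,0,0]]' --rot '[[0,0,0],[0,0,0],[0,0,0]]' --hand '[-1,-1,-1]'

```text
t: 18.85
tool_pos: [0.6095, -0.26, 0.1086]
ee_rot: [-180.0, 0.0, -0.0]
force: [0.7, 0.3, -1.4]
gripper_width: 0.0587
```

Call:
arm_command --linear '[[0,0,0.04],[0,0,0],[0,0,0]]' --rot '[[0,0,0],[0,0,0],[0,0,0]]' --hand '[-1,-1,-1]'

```text
t: 19.1
tool_pos: [0.6096, -0.2602, 0.1085]
ee_rot: [-180.0, -0.0, -0.0]
force: [-2.9, 2.1, 4.8]
gripper_width: 0.0584
```

It has touched the floor at 4.8 N. Releasing.

Call:
arm_command --linear '[[0,0,0],[0,0,0],[0,0,0],[0,0,0],[0,0,0],[0,0,0],[0,0,0],[0,0,0]]' --rot '[[0,0,0],[0,0,0],[0,0,0],[0,0,0],[0,0,0],[0,0,0],[0,0,0],[0,0,0]]' --hand '[0.5,0.6,0.7,0.8,0.9,1,1,1]'

```text
t: 19.77
tool_pos: [0.6096, -0.2599, 0.1074]
ee_rot: [-180.0, -0.0, -0.0]
force: [-0.1, -0.1, 0.3]
gripper_width: 0.0853
```

```bash
python3 look.py d3 side wrist
```

```text
19.8667 [ 0.60956925 -0.25995835  0.10740778] [ 0.36853342 -0.02608534 -0.30710686] [-12.3  30.2  44.6  90.9 -22.3  68.2  36.8]
```

View pics/d3.png

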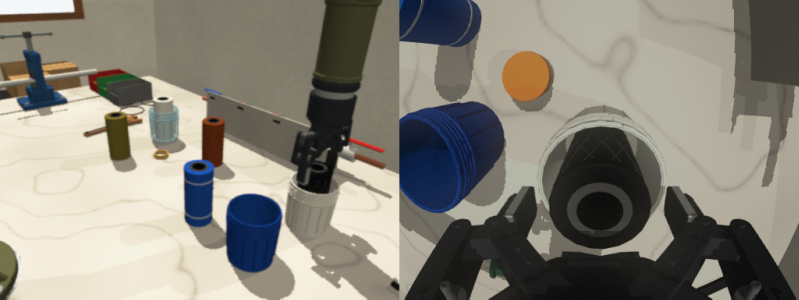

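The black cartridge stands centred in the white bowl. Next is the blue cartridge.

Call:
arm_command --linear '[[0,0,-0.3],[0,0,-0.7],[0,0,-0.8],[0,0,-0.8],[0,0,-0.7],[0,0,-0.5],[0,0,-0.4],[0,0,0]]' --rot '[[0,0,0],[0,0,0],[0,0,0],[0,0,0],[0,0,0],[0,0,0],[0,0,0],[0,0,0]]' --hand '[1,1,1,1,1,1,1,1]'

```text
t: 20.53
tool_pos: [0.6107, -0.2609, 0.2369]
ee_rot: [179.9, -0.3, -0.0]
force: [-0.3, -0.0, 0.8]
gripper_width: 0.0852
```

Call:
arm_command --linear '[[-0.3,-0.27,0],[-0.6,-0.55,0],[-0.7,-0.6,0],[-0.7,-0.6,0],[-0.7,-0.6,0],[-0.7,-0.6,0],[-0.7,-0.6,0],[-0.6,-0.55,0],[-0.4,-0.45,0],[-0.25,-0.25,0],[0,0,0],[0,0,0]]' --rot '[[0,0,0],[0,0,0],[0,0,0],[0,0,0],[0,0,0],[0,0,0],[0,0,0],[0,0,0],[0,0,0],[0,0,0],[0,0,0],[0,0,0]]' --hand '[1,1,1,1,1,1,1,1,1,1,1,1]'

```text
t: 21.53
tool_pos: [0.4398, -0.1075, 0.233]
ee_rot: [-180.0, -0.0, 0.1]
force: [0.1, 0.2, 0.1]
gripper_width: 0.0857
```

```bash
python3 - <<'E'
from station import env
from h import *
p=env.camera("wrist");q=env.camera("top")
im=np.ascontiguousarray(p["img"][:,:,::-1])
s=env.read_state();print(s["t"],s["tool_pos"],s["qpos"].round())
for c in ((.609,-.2586),(.453,-.2476)):
    cv2.polylines(im,[np.round(fproj(p,circ(c,.105,.0465))).astype(np.int32)],True,(255,255,0),1)
cv2.polylines(im,[np.round(fproj(p,circ((.44,-.108),.127,.03))).astype(np.int32)],True,(0,255,0),1)
cv2.imwrite("pics/w3.png",cv2.resize(np.hstack([im,q["img"][:,:,::-1]]),None,fx=.78,fy=.78,interpolation=cv2.INTER_AREA))
E
```

```text
21.6333 [ 0.44029305 -0.10853431  0.23319107] [-35. -10.  42. 111.   7.  77.   4.]
```

View pics/w3.png

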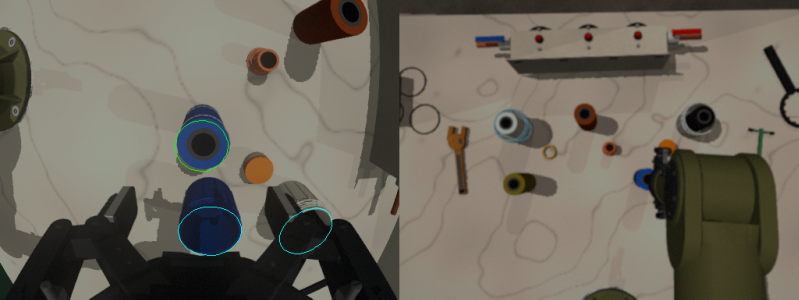

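Call:
arm_command --linear '[[0,0,0.6],[0,0,0.8],[0,0,0.8],[0,0,0.7],[0,0,0.6],[0,0,0.5],[0,0,0.3],[0,0,0.17],[0,0,0],[0,0,0]]' --rot '[[0,0,0],[0,0,0],[0,0,0],[0,0,0],[0,0,0],[0,0,0],[0,0,0],[0,0,0],[0,0,0],[0,0,0]]' --hand '[1,1,1,1,1,1,1,1,1,1]'

```text
t: 22.47
tool_pos: [0.4406, -0.1082, 0.0997]
ee_rot: [180.0, -0.0, -0.0]
force: [0.9, -0.6, -0.1]
gripper_width: 0.0853
```

```bash
python3 look.py e2 side wrist
```

```text
22.5667 [ 0.44095023 -0.10805142  0.10017832] [-0.35010395  0.66434214  0.82567935] [-35.1  -0.4  45.9 120.4   0.3  59.8  10.7]
```

View pics/e2.png

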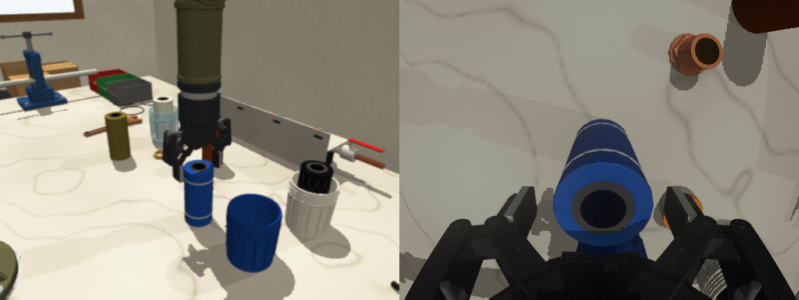

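The blue top is centred between the jaws. Closing, then lifting.

Call:
arm_command --linear '[[0,0,0.04],[0,0,0],[0,0,0],[0,0,0],[0,0,0],[0,0,0],[0,0,0],[0,0,0],[0,0,0],[0,0,0],[0,0,0]]' --rot '[[0,0,0],[0,0,0],[0,0,0],[0,0,0],[0,0,0],[0,0,0],[0,0,0],[0,0,0],[0,0,0],[0,0,0],[0,0,0]]' --hand '[1,-1,-1,-1,-1,-1,-1,-1,-1,-1,-1]'

```text
t: 23.48
tool_pos: [0.4408, -0.1078, 0.0989]
ee_rot: [-180.0, -0.1, -0.0]
force: [-0.4, 0.0, 5.9]
gripper_width: 0.0586
```

Call:
arm_command --linear '[[0,0,-0.3],[0,0,-0.6],[0,0,-0.7],[0,0,-0.7],[0,0,-0.7],[0,0,-0.7],[0,0,-0.5],[0,0,-0.3],[0,0,0],[0,0,0]]' --rot '[[0,0,0],[0,0,0],[0,0,0],[0,0,0],[0,0,0],[0,0,0],[0,0,0],[0,0,0],[0,0,0],[0,0,0]]' --hand '[-1,-1,-1,-1,-1,-1,-1,-1,-1,-1]'

```text
t: 24.32
tool_pos: [0.4397, -0.1078, 0.2327]
ee_rot: [-180.0, 0.0, -0.0]
force: [-0.4, 0.5, -2.5]
gripper_width: 0.0585
```

```bash
python3 look.py e3 side wrist
```

```text
24.4167 [ 0.43916997 -0.10773662  0.231826  ] [ 0.05107092  0.98688443 -2.41849301] [-35.9 -10.1  42.1 110.8   6.9  76.9   4.1]
```

View pics/e3.png

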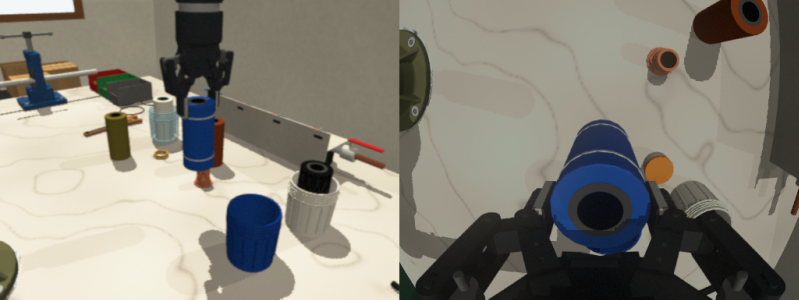

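Call:
arm_command --linear '[[0.05,0.3,0],[0.05,0.5,0],[0.05,0.6,0],[0.05,0.6,0],[0.05,0.6,0],[0.05,0.6,0],[0.05,0.6,0],[0.05,0.5,0],[0.05,0.26,0],[0,0.1,0],[0,0,0],[0,0,0]]' --rot '[[0,0,0],[0,0,0],[0,0,0],[0,0,0],[0,0,0],[0,0,0],[0,0,0],[0,0,0],[0,0,0],[0,0,0],[0,0,0],[0,0,0]]' --hand '[-1,-1,-1,-1,-1,-1,-1,-1,-1,-1,-1,-1]'

```text
t: 25.42
tool_pos: [0.4532, -0.2474, 0.2326]
ee_rot: [-180.0, 0.1, -0.0]
force: [0.8, -0.1, -2.2]
gripper_width: 0.0584
```

```bash
python3 ovn.py f1 .453 -.2476
```

```text
25.5167 [ 0.4535 -0.2468  0.2328] [ 0.7  0.5 -3.3] [-29.   1.  56. 103.  -1.  76.  27.]
```

View pics/f1.png

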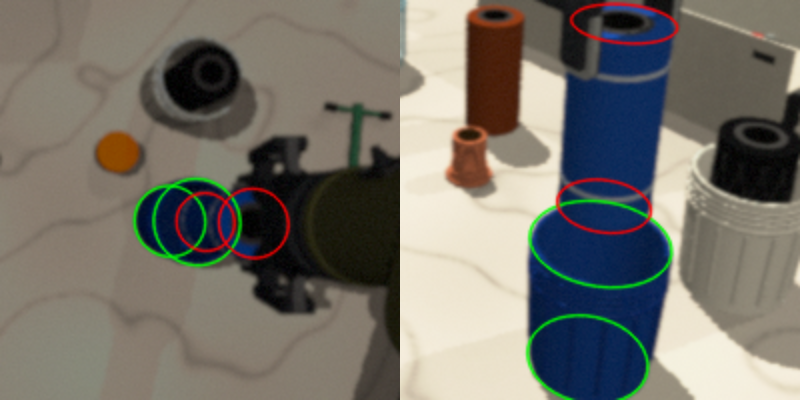

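Call:
arm_command --linear '[[0,0,0.3],[0,0,0.5],[0,0,0.5],[0,0,0.5],[0,0,0.5],[0,0,0.5],[0,0,0.4],[0,0,0.3],[0,0,0.2],[0,0,0.15],[0,0,0],[0,0,0]]' --rot '[[0,0,0],[0,0,0],[0,0,0],[0,0,0],[0,0,0],[0,0,0],[0,0,0],[0,0,0],[0,0,0],[0,0,0],[0,0,0],[0,0,0]]' --hand '[-1,-1,-1,-1,-1,-1,-1,-1,-1,-1,-1,-1]'

```text
t: 26.52
tool_pos: [0.4538, -0.2478, 0.1179]
ee_rot: [180.0, -0.0, -0.0]
force: [-0.3, -0.6, -2.6]
gripper_width: 0.0584
```

Call:
arm_command --linear '[[0,0,0.1],[0,0,0.05],[0,0,0],[0,0,0]]' --rot '[[0,0,0],[0,0,0],[0,0,0],[0,0,0]]' --hand '[-1,-1,-1,-1]'

```text
t: 26.85
tool_pos: [0.4536, -0.2476, 0.1132]
ee_rot: [-180.0, -0.0, -0.0]
force: [-0.5, 0.5, -2.5]
gripper_width: 0.0587
```

```bash
python3 ovn.py f2 .453 -.2476
```

```text
26.95 [ 0.4537 -0.2476  0.1133] [-0.2 -0.2 -1.9] [-25.  11.  56. 112. -10.  62.  35.]
```

View pics/f2.png

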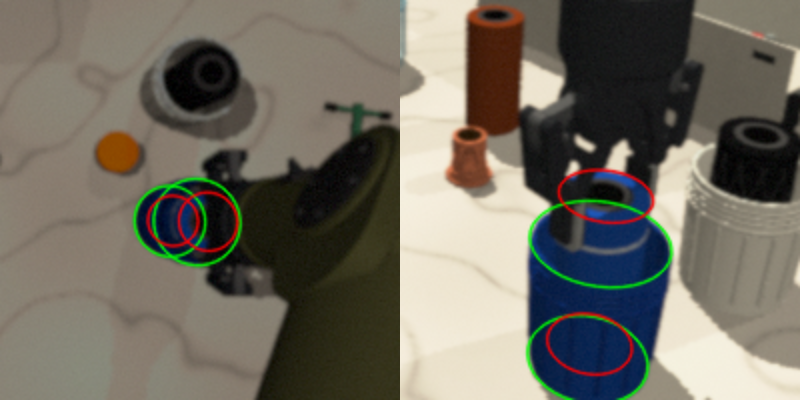

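Call:
arm_command --linear '[[0,0,0.1],[0,0,0.04],[0,0,0],[0,0,0]]' --rot '[[0,0,0],[0,0,0],[0,0,0],[0,0,0]]' --hand '[-1,-1,-1,-1]'

```text
t: 27.28
tool_pos: [0.4537, -0.2477, 0.109]
ee_rot: [180.0, -0.0, -0.0]
force: [-0.4, -0.2, -1.8]
gripper_width: 0.0588
```

Call:
arm_command --linear '[[0,0,0.04],[0,0,0],[0,0,0]]' --rot '[[0,0,0],[0,0,0],[0,0,0]]' --hand '[-1,-1,-1]'

```text
t: 27.53
tool_pos: [0.4539, -0.248, 0.1089]
ee_rot: [-180.0, -0.0, -0.0]
force: [-2.1, 1.8, 7.2]
gripper_width: 0.0587
```

It has seated at 7.2 N. Releasing.

Call:
arm_command --linear '[[0,0,0],[0,0,0],[0,0,0],[0,0,0],[0,0,0],[0,0,0],[0,0,0],[0,0,0]]' --rot '[[0,0,0],[0,0,0],[0,0,0],[0,0,0],[0,0,0],[0,0,0],[0,0,0],[0,0,0]]' --hand '[0.5,0.6,0.7,0.8,0.9,1,1,1]'

```text
t: 28.2
tool_pos: [0.4535, -0.2476, 0.1077]
ee_rot: [-180.0, -0.0, -0.0]
force: [-0.2, -0.1, -0.3]
gripper_width: 0.0855
```

Call:
arm_command --linear '[[0,0,-0.3],[0,0,-0.7],[0,0,-0.8],[0,0,-0.8],[0,0,-0.7],[0,0,-0.5],[0,0,-0.3],[0,0,0]]' --rot '[[0,0,0],[0,0,0],[0,0,0],[0,0,0],[0,0,0],[0,0,0],[0,0,0],[0,0,0]]' --hand '[1,1,1,1,1,1,1,1]'

```text
t: 28.87
tool_pos: [0.4547, -0.2482, 0.2329]
ee_rot: [180.0, -0.2, -0.0]
force: [0.3, -0.3, -0.5]
gripper_width: 0.0854
```

Call:
arm_command --linear '[[0,-0.5,0],[0,-1,0],[0,-1,0],[0,-1,0],[0,-1,0],[0,-1,0],[0,-1,0],[0,-0.5,0],[0,0,0]]' --rot '[[0,0,0],[0,0,0],[0,0,0],[0,0,0],[0,0,0],[0,0,0],[0,0,0],[0,0,0],[0,0,0]]' --hand '[1,1,1,1,1,1,1,1,1]'

```text
t: 29.62
tool_pos: [0.4528, -0.0334, 0.2294]
ee_rot: [-180.0, 0.1, 0.4]
force: [0.6, -0.7, -0.6]
gripper_width: 0.0854
```

```bash
cat > fin.py <<'E'
from station import env
from h import *
p=env.camera("top");q=env.camera("side");out=[]
O={"w":(.597,.274),"k":(.609,-.2586),"b":(.453,-.2476)}
for pp,(x0,y0) in ((p,(110,110)),(q,(130,110))):
    im=np.ascontiguousarray(pp["img"][:,:,::-1])
    x1,y1=x0+320,y0+240;s=1.25
    im=cv2.resize(im[y0:y1,x0:x1],None,fx=2.5/2,fy=2.5/2,interpolation=cv2.INTER_CUBIC)
    for c in O.values():
        for z,r,col in ((.105,.0465,(0,255,0)),(.137,.03,(0,0,255))):
            u=(proj(pp,circ(c,z,r))-[x0,y0]+.5)*s-.5
            cv2.polylines(im,[np.round(u*16).astype(np.int32)],True,col,1,cv2.LINE_AA,4)
    out.append(im)
for c in ((.6215,.0642,.127),(.4317,.255,.127)): print(proj(p,np.array(c)))
cv2.imwrite("pics/fin.png",np.hstack(out));s=env.read_state();print(s["t"],s["tool_pos"],s["force"])
E
python3 fin.py
```

```text
[[237.40458477 145.99521013]]
[[147.49154585 235.98066765]]
29.7167 [ 0.45309972 -0.03777637  0.22986702] [-0.29979203 -0.88976489 -0.17115427]
```

View pics/fin.png

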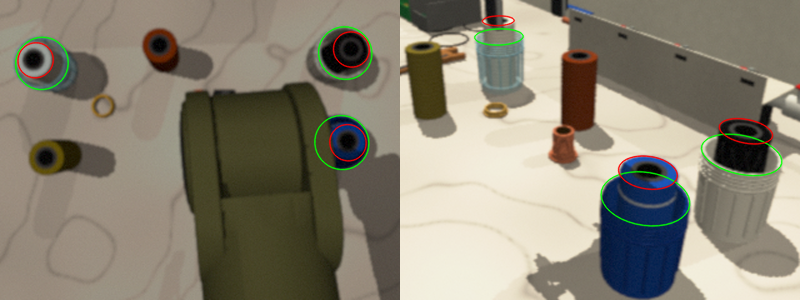

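All three tops coincide with the predicted seated circles in both views. The used cartridges haven't moved and the arm is clear, so I'm handing in.

```bash
python3 -c "
from station import env
print(env.close_job())"
```

```text
the job is handed in; nothing more can be done
None
```

All three cartridges are in their bowls: white in the clear bowl, black in the white bowl and blue in the blue bowl. I handed the job in at about 30 s of the 109 s allowed; it reports no verdict.

- **Seating:** I lowered each cartridge until the wrist force showed it on the floor (6.3 N for white, 4.8 N for black, 7.2 N for blue) and only then let go. All three touched at a tool height of 0.1085–0.109 m, where a seated cartridge should.
- **Position:** In the last top and side pictures, every cartridge top lies within a few millimetres of where a centred, upright one would be. The bowls stand upright.
- **Used cartridges:** By eye, both brown ones are upright where they started. I did not measure their final positions.
- **Arm:** It ended clear of everything, with the force reading near zero.
- **Check that disagreed:** While locating the clear bowl, my side-view estimate was about 35 mm away from the top-view one. I put that down to taking the lower edge of the thread for the rim and used the top-view value. The later overlays of the bowl matched it in both views.

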